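Turn the sample carousel and weigh the blue-capped jar

TASK

Turn the sample carousel by its black centre knob until the jar with the blue cap stands at the red mark, in the gap of the clear cover. Then lift that jar out and stand it upright near the middle of the balance pan; set it down, do not drop it.

Things in the scene. Friction and masses are not known exactly. Their poses are not given: they have to be found in the camera images.
- jar_blue_center (a point): Centre (half-way up) of the white sample jar with the blue cap: upright cylinder 42 mm across (cap 44), 70 mm tall, 70-140 g, loose in one of the carousel's 5 cups, 110 mm from its axis and 72 degrees apart (the others hold like jars, other caps). Cup: 53 mm across, wall rises 14 mm above the jar's foot. It starts under the cover, 60 to 84 degrees either side of the mark.
- knob_grip (a point): Centre of the black bar knob on the carousel's upright axis: 56 mm long (x axis), 14 mm thick (y), 44 mm tall (22 up and down); grip across y. It turns the plate of cups and jars with it, either way, 1.6 rad or more, easily (0.06 N m), and stays put. A clear fixed cover, its top 39 mm below this point, spans 36 to 166 mm from the axis, but for a gap 50 degrees each side of the mark.
- mark (a point): Red mark (22 x 12 mm) on the rim of the carousel's fixed grey stand, on its robot side, mid-gap of the clear cover, 157 mm from the axis; point on the top face, 19 mm above the bench. A jar with its centre on the line from axis to mark is exactly at the mark: 47 mm from it (level), its foot 11 mm higher. Jars can be lifted out only in the gap; the cover is 16 mm above their tops.
- pan (a point): Centre of the top face of the balance's round steel pan, 120 mm across, 71 mm above the bench, with a ring of 46 mm radius drawn on it. z is up. The balance body (240 x 190 mm, 59 mm high, display on the robot's side) is fixed and the pan does not give.

How it is judged (in metres and radians):
On the way:
1. the carousel has brought the blue-capped jar, upright and still in its cup, to the red mark (jar centre within 60 mm of the mark, level; 47 mm when exact, about 17 degrees of turn to either side) (horizontal distance between jar_blue_center and mark below 0.06 m and height (world z) of jar_blue_center between 0.05 and 0.08 m and angle between jar_blue_center's own z axis and vertical below 0.3 rad), for 0.2 s.
At the end, for the whole second after the job is handed in: The blue-capped jar stands upright (within 8 degrees, cap up) and at rest on the balance pan, its centre within 35 mm of the pan's centre (horizontal distance between jar_blue_center and pan below 0.035 m and z of jar_blue_center in the frame of pan between 0.03 and 0.042 m and angle between jar_blue_center's own z axis and vertical below 0.15 rad and linear speed of jar_blue below 0.03 m/s); the robot touches nothing.
It fails at once if the blue-capped jar is dropped: it moves faster than 0.7 m/s while no finger touches it (a fall of about 25 mm) (linear speed of jar_blue above 0.7 m/s and contact force between jar_blue and the fingers below 0.05 N).
It also fails if it takes over 51 s, if anything falls off the work surface, if the arm or the gripper's body presses on something with over 40 N, if the wrist force passes 120 N, or if a joint passes its speed limit or range.

ROBOT

A 7-joint arm with a two-finger parallel gripper is mounted at the origin on the work surface. World frame = base frame: x ahead of the robot, y to its left, z up, the work surface at z = 0. Lengths are in mm, angles in rad, forces in N, time in s.
With the tool pointing down it reaches from about 400 to 875 mm from the base axis. Payload 19.3 kg.
Tool frame: the origin (TCP) lies between the finger pads; the fingertips stand 25 mm ahead of it and the grasp point (between the pads) lies 6 mm ahead of it (manip.finger_overhang is the distance from the TCP to the fingertips, in mm); x points along the fingers, y is the direction in which the jaws open and shut, and the axes are right-handed (so a half turn about x gives the same grasp; the last joint's range is limited). The gripper opens to 85 mm and grips with 20 to 120 N. Pads are 22 mm wide; open, the fingers measure 114 mm over their backs; the gripper's body (76 mm by 85 mm) begins 54 mm behind the grasp point. The pads swing forward as they close: fully open they stand 13 mm farther back than shut.
Start: joints at [1.116, 0.521, -0.036, 1.599, 0.021, 1.021, -0.113], TCP at [234.581, -579.299, 256.291] pointing down, gripper open.
Joint ranges: [-2.91, 2.91], [-0.3, 2.13], [-1.5, 1.42], [0.17, 2.43], [-1.26, 4.41], [0.16, 1.93], [-2.52, 2.52]. Speed limits (rad/s): [1.89, 1.89, 2.39, 2.39, 3.01, 3.01, 3.01].

INTERFACE

Orientations are given as a 3x3 rotation matrix whose columns are the frame's x, y, z axes.
In Python, from bench import manip gives the robot as it stands. The module is installed in compiled form; this text tells all that it offers. Calls block until the motion is done:
- manip.move_pose(position, orientation): joint-space move of the TCP to a pose.
- manip.line_to(position, attitude=None, speed=150, f_stop=None): straight line of the TCP; attitude=None keeps the orientation; speed is the mean speed in mm/s. With f_stop (N) it stops when the force on the tool has changed by that much, and returns True; else False.
- manip.move_joints(angles): joint-space move.
- manip.open() and manip.grasp(grip_force=None): open the fingers fully, or close them until they stop; grip_force is the grip in N (None keeps the last).
- manip.wait(seconds).
- manip.inverse_kinematics(position, orientation): joint angles nearest the present ones, or None.
- manip.read_camera(name): name is "side" or "top" or "wrist"; returns a dict with "pixels" (400x640x3 uint8, red, green, blue), "K" (3x3 intrinsics, pixels), "T" (4x4, takes a point from camera to world coordinates). Camera axes: x right, y up, looking along -z (the intrinsics and any distortion apply to the point x, -y, -z); pixel columns grow to the right and rows downward; lengths in mm; the calibration is good to about 2 mm. A picture is of the moment at which its call begins. There is no depth.
A pose or a line that the arm cannot do raises manip.Unreachable and nothing moves.
- manip.close_job(): hands the job in, once; it reports no verdict.
Readings, each from a call of its own:
- manip.current_time(): time.
- manip.current_joints(): joint angles.
- manip.current_qd(): joint speeds.
- manip.current_tau(): joint torques, N m.
- manip.current_eef_pos(): TCP position.
- manip.current_eef_rot(): TCP orientation.
- manip.current_wrist_force(): force on the tool from outside, world axes, zero at the start.
- manip.current_moment(): the same for the moment, N m.
- manip.current_gripper_width(): finger opening in mm.
Only numpy, scipy, OpenCV 4.12 (cv2) and the standard library are available. Lean on these libraries where they do the work, as an engineer would, in place of code of your own. Each camera call takes 0.05 s, during which the arm holds its last target.

## Working session

There is one attempt and no reset: what is moved stays moved. The work goes in short steps, each a Python script; the robot and the scene stay as the last script left them, time stands still between calls to the robot, and variables do not carry over. Pictures are saved under pics/ and viewed, and the job is handed in when it is done.

```bash
mkdir -p pics
python3 - <<'E'
from bench import manip
import cv2,numpy as np
for n in ["side","top","wrist"]:
    c=manip.read_camera(n); cv2.imwrite(f"pics/{n}0.png",c["pixels"][...,::-1]); np.savez(f"{n}0.npz",**{k:v for k,v in c.items() if k in("pixels","K","T")})
    print(n,c.keys(),c["K"].round(1).tolist(),c["T"].round(3).tolist())
print(manip.current_time(),manip.current_eef_rot().round(3) if hasattr(manip.current_eef_rot(),'round') else manip.current_eef_rot())
E
```

```text
side dict_keys(['pixels', 'K', 'T']) [[433.7, 0.0, 324.0], [0.0, 433.7, 196.2], [0.0, 0.0, 1.0]] [[-0.743, 0.327, -0.584, 81.685], [-0.669, -0.374, 0.643, 544.933], [-0.008, 0.868, 0.496, 516.643], [0.0, 0.0, 0.0, 1.0]]
top dict_keys(['pixels', 'K', 'T']) [[426.4, 0.0, 316.9], [0.0, 426.4, 201.2], [0.0, 0.0, 1.0]] [[-0.023, 0.993, -0.112, 413.762], [-0.999, -0.028, -0.041, 45.009], [-0.044, 0.111, 0.993, 1055.201], [0.0, 0.0, 0.0, 1.0]]
wrist dict_keys(['pixels', 'K', 'T']) [[328.8, 0.0, 314.7], [0.0, 328.8, 201.4], [0.0, 0.0, 1.0]] [[0.375, 0.887, 0.269, 303.376], [-0.927, 0.36, 0.107, -551.47], [-0.001, -0.289, 0.957, 373.574], [0.0, 0.0, 0.0, 1.0]]
0.15 [[-0.     0.375 -0.927]
 [ 0.001 -0.927 -0.375]
 [-1.    -0.001  0.   ]]
```

View pics/top0.png

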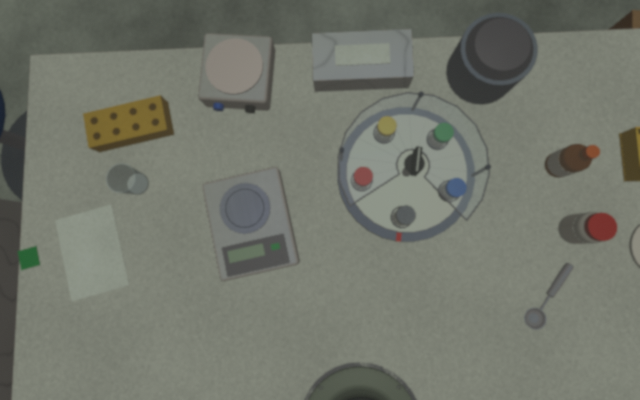

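View pics/side0.png

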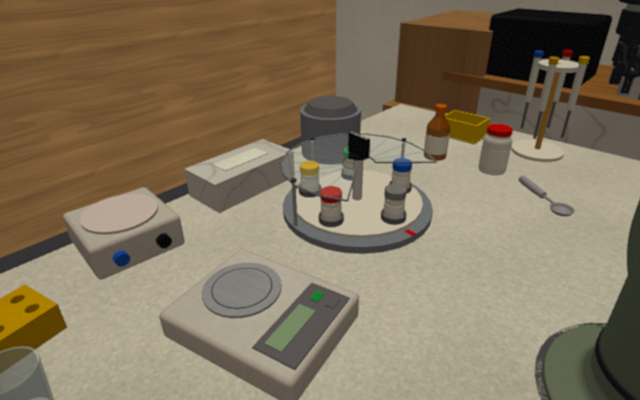

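View pics/wrist0.png

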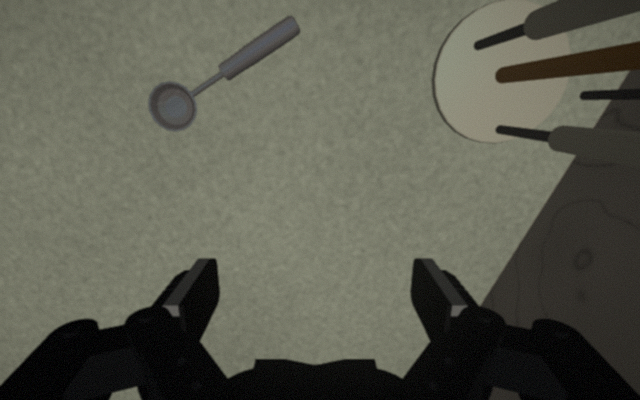

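The top view shows the blue cap near (455,188), the knob near (415,160), the mark near (398,237) and the pan near (245,208). The side view shows the same objects at blue (402,165), knob (359,147), mark (411,233) and pan (242,288). Next I'll measure these with masks.

```bash
cat > h.py <<'E'
import numpy as np,cv2
def load(n): 
    d=np.load(n+".npz"); return d["pixels"],d["K"],d["T"]
def ray(K,T,uv):
    d=np.linalg.inv(K)@np.array([uv[0],uv[1],1.]); d=np.array([d[0],-d[1],-d[2]])
    return T[:3,3],T[:3,:3]@(d/np.linalg.norm(d))
def onz(K,T,uv,z):
    o,d=ray(K,T,uv); return o+d*(z-o[2])/d[2]
def tri(a,b):
    A=np.zeros((3,3));B=np.zeros(3)
    for o,d in(a,b):
        P=np.eye(3)-np.outer(d,d);A+=P;B+=P@o
    p=np.linalg.solve(A,B); return p,[np.linalg.norm((np.eye(3)-np.outer(d,d))@(p-o)) for o,d in(a,b)]
def proj(K,T,p):
    c=T[:3,:3].T@(np.asarray(p,float)-T[:3,3]); c=K@np.array([c[0],-c[1],-c[2]]); return c[:2]/c[2]
def comps(m,roi,mn=5):
    x0,y0,x1,y1=roi; z=np.zeros_like(m,np.uint8); z[y0:y1,x0:x1]=m[y0:y1,x0:x1]
    n,l,s,c=cv2.connectedComponentsWithStats(z); return [(s[i].tolist(),c[i].round(1).tolist()) for i in range(1,n) if s[i][4]>=mn],l
E
python3 - <<'E'
from h import *
for n,roi in(("top0",(330,80,500,250)),("side0",(270,120,440,250))):
    p,K,T=load(n); h=cv2.cvtColor(p,cv2.COLOR_RGB2HSV); H,S,V=[h[...,i].astype(int) for i in range(3)]
    print(n,"blue",comps((abs(H-112)<12)&(S>110),roi)[0])
    print("red",comps(((H<8)|(H>172))&(S>120),roi)[0])
    print("dark",comps(V<45,roi,8)[0])
    x0,y0,x1,y1=roi
    if n=="top0": x0,y0,x1,y1=190,120,500,290
    else: x0,y0,x1,y1=190,120,440,330
    cv2.imwrite(f"pics/{n}z.png",cv2.resize(p[y0:y1,x0:x1,::-1],None,fx=2.5,fy=2.5,interpolation=cv2.INTER_CUBIC))
# pan ellipse candidates
p,K,T=load("top0")
print("mark approx",onz(K,T,(398,237),19),"pan",onz(K,T,(245,208),71),"blue",onz(K,T,(455,187),100),"knob",onz(K,T,(415,158),175))
E
```

```text
top0 blue []
red [([397, 234, 4, 6, 19], [398.3, 236.4])]
dark []
side0 blue [([395, 158, 15, 4, 37], [401.7, 159.9]), ([394, 163, 17, 9, 143], [402.0, 166.7])]
red [([320, 186, 22, 12, 188], [330.9, 191.4]), ([321, 197, 18, 7, 70], [328.9, 200.1]), ([405, 229, 11, 7, 43], [410.1, 232.1])]
dark [([348, 133, 21, 27, 448], [357.8, 147.4]), ([300, 191, 5, 4, 8], [302.0, 193.0]), ([306, 194, 7, 2, 9], [309.3, 194.6]), ([382, 216, 14, 7, 22], [387.7, 220.1]), ([397, 218, 8, 5, 11], [400.5, 220.5]), ([320, 220, 9, 5, 14], [323.3, 222.4]), ([334, 220, 8, 5, 11], [338.2, 222.3])]
mark approx [ 438.71295941 -105.06551287   19.        ] pan [513.64471882 254.47371574  71.        ] blue [ 544.86759736 -224.51449574  100.        ] knob [ 597.88387591 -124.81802006  175.        ]
```

```bash
ls pics
```

```text
side0.png
side0z.png
top0.png
top0z.png
wrist0.png
```

View pics/top0z.png

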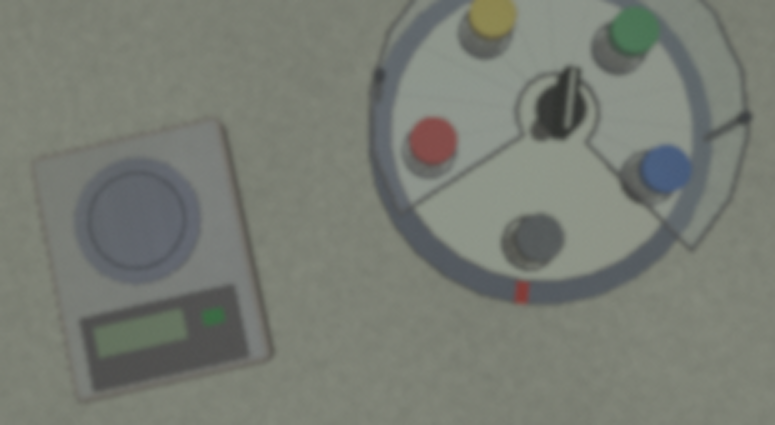

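View pics/side0z.png

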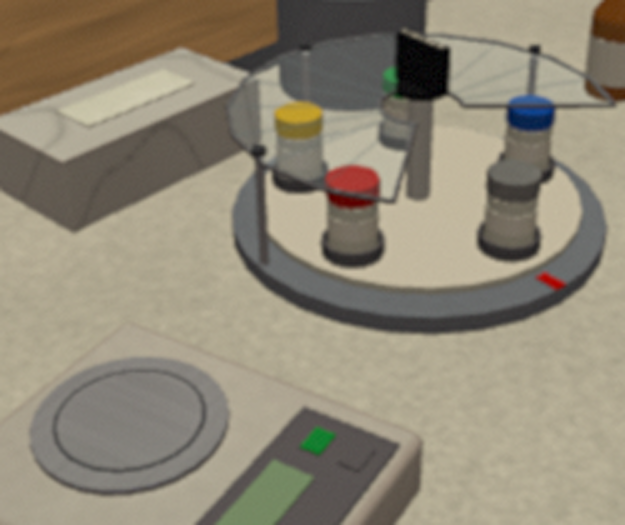

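Run:
```python
from h import *
p,K,T=load("top0"); h=cv2.cvtColor(p,cv2.COLOR_RGB2HSV); H,S,V=[h[...,i].astype(int) for i in range(3)]
caps={}
for n,m in dict(blue=(abs(H-112)<10)&(S>85),red=((H<8)|(H>172))&(S>70),yellow=(abs(H-26)<7)&(S>90),green=(abs(H-70)<20)&(S>60)).items():
    c,_=comps(m,(340,90,480,232),30); print(n,c)
    if c: caps[n]=onz(K,T,[c[0][0][0]+(c[0][0][2]-1)/2,c[0][0][1]+(c[0][0][3]-1)/2],99)
caps['grey']=onz(K,T,(190+539/2.5,120+237/2.5),99)
P=np.array([v[:2] for v in caps.values()])
A=np.c_[2*P,np.ones(len(P))]; s=np.linalg.lstsq(A,(P**2).sum(1),rcond=None)[0]
c=s[:2]; print("axis",c,"R",np.sqrt(s[2]+c@c)); 
for k,v in caps.items(): d=v[:2]-c; print(k,v.round(1),np.hypot(*d).round(1),np.degrees(np.arctan2(d[1],d[0])).round(1))
ps,Ks,Ts=load("side0")
mk,e=tri(ray(K,T,(398.3,236.4)),ray(Ks,Ts,(410.1,232.1))); print("mark tri",mk,e, onz(K,T,(398.3,236.4),19),onz(Ks,Ts,(410.1,232.1),19))
m=onz(K,T,(398.3,236.4),19)[:2]-c; print("mark dist",np.hypot(*m),np.degrees(np.arctan2(m[1],m[0])))
# knob top face ends
a=onz(K,T,(190+572/2.5,120+68/2.5),179);b=onz(K,T,(190+568/2.5,120+128/2.5),179)
print("knob ends",a,b,(a+b)/2,np.linalg.norm(a-b),"ang",np.degrees(np.arctan2(*(a-b)[1::-1])))
# side knob mask corners
hs=cv2.cvtColor(ps,cv2.COLOR_RGB2HSV); mm=(hs[...,2]<45)
_,l=comps(mm,(340,125,380,170),100); cn,_=cv2.findContours((mm[120:170,340:380]).astype(np.uint8),0,2); cc=max(cn,key=cv2.contourArea)
print("side knob poly",(cv2.approxPolyDP(cc,1.5,True)[:,0]+[340,120]).tolist())
print("knob ctr side vs proj", proj(Ks,Ts,[c[0],c[1],157]), proj(Ks,Ts,[(a+b)[0]/2,(a+b)[1]/2,157]))
# pan
for n,(P_,K_,T_),roi in(("top",(p,K,T),(212,175,280,245)),("side",(ps,Ks,Ts),(195,255,290,320))):
    x0,y0,x1,y1=roi; g=cv2.resize(cv2.cvtColor(P_,cv2.COLOR_RGB2GRAY)[y0:y1,x0:x1],None,fx=4,fy=4,interpolation=cv2.INTER_CUBIC)
    ed=cv2.Canny(g,15,40); cn,_=cv2.findContours(ed,cv2.RETR_LIST,2)
    for q in cn:
        if len(q)>150:
            e=cv2.fitEllipse(q); u=(e[0][0]/4+x0-.375,e[0][1]/4+y0-.375); print(n,len(q),np.round(u,1),np.round(np.array(e[1])/4,1),onz(K_,T_,u,71).round(1))
    print(comps((cv2.cvtColor(P_,cv2.COLOR_RGB2HSV)[...,2]>0),(0,0,1,1))[0])
```

```text
blue [([447, 179, 19, 18, 254], [456.0, 187.2])]
red [([354, 167, 18, 19, 265], [362.7, 175.9])]
yellow [([378, 117, 17, 18, 237], [386.4, 125.4])]
green [([434, 123, 20, 19, 275], [443.5, 131.8])]
axis [ 594.14189163 -128.66607142] R 110.04106583681367
blue [ 543.8 -226.9   99. ] 110.4 -117.1
red [576.2 -19.8  99. ] 110.3 99.4
yellow [691.5 -77.5  99. ] 110.0 27.7
green [ 671.7 -206.5   99. ] 109.8 -45.1
grey [ 485.7 -112.5   99. ] 109.7 171.5
mark tri [ 439.81567572 -106.17608822   18.13720377] [np.float64(0.3959540954497037), np.float64(0.3959540954497877)] [ 440.13279726 -105.84493532   19.        ] [ 438.87174444 -105.27851103   19.        ]
mark dist 155.69073640465467 171.57122026871704
knob ends [ 619.59663322 -132.96832991  179.        ] [ 569.19822415 -127.19867882  179.        ] [ 594.39742868 -130.08350437  179.        ] 50.72759121466656 ang -6.53083600611646
side knob poly [[349, 133], [349, 157], [354, 159], [367, 157], [368, 140]]
knob ctr side vs proj [358.49447833 145.24698703] [358.81495667 145.0143917 ]
[]
side 160 [ 771.1 -204. ] [ 266.  1520.4] [ -96.6 3068.3   71. ]
side 198 [241.8 287.6] [41.1 63.8] [512.9 257.4  71. ]
side 255 [241.2 287.5] [36.9 58.8] [513.7 257.9  71. ]
[]
```

Run:
```python
from h import *
from bench import manip
ps,Ks,Ts=load("side0");p,K,T=load("top0")
# side view: top corners of knob onto z=179
for u in((349,133),(368,140),(354,159),(367,157)): print(onz(Ks,Ts,u,179).round(1),onz(Ks,Ts,u,135).round(1))
x0,y0,x1,y1=335,120,385,170
cv2.imwrite("pics/k_side.png",cv2.resize(ps[y0:y1,x0:x1,::-1],None,fx=8,fy=8,interpolation=cv2.INTER_CUBIC))
cv2.imwrite("pics/k_top.png",cv2.resize(p[135:185,390:440,::-1],None,fx=8,fy=8,interpolation=cv2.INTER_CUBIC))
g=cv2.cvtColor(p,cv2.COLOR_RGB2HSV)
h=g; print([h[208,i].tolist() for i in range(212,280,6)])
H,S=g[...,0].astype(int),g[...,1].astype(int)
m=(abs(H-118)<12)&(S>20)
c,_=comps(m,(205,170,285,235),200);print(c)
for a,b in c: print(onz(K,T,(a[0]+(a[2]-1)/2,a[1]+(a[3]-1)/2),71).round(1))
# IK options for knob
c=np.array([594.1,-128.9])
def R(yaw): # x down, y dir yaw
    x=np.array([0,0,-1.]);y=np.array([np.cos(yaw),np.sin(yaw),0]);return np.c_[x,y,np.cross(x,y)]
for yd in(83.5,83.5-180,12.1,12.1-180): 
    q=manip.inverse_kinematics([*c,163],R(np.radians(yd))); print(yd,None if q is None else np.round(q,3))
```

```text
[ 618.1 -125.9  179. ] [ 688.  -213.3  135. ]
[ 564.9 -121.3  179. ] [ 627.8 -208.1  135. ]
[529.4 -31.4 179. ] [ 587.8 -106.5  135. ]
[516.7 -54.1 179. ] [ 573.4 -132.2  135. ]
[[47, 14, 124], [48, 11, 121], [103, 22, 103], [103, 22, 105], [108, 24, 107], [105, 24, 106], [106, 26, 107], [110, 28, 110], [108, 28, 110], [108, 30, 111], [60, 8, 127], [60, 6, 127]]
[([225, 184, 45, 49, 1170], [249.5, 209.1])]
[513.5 249.8  71. ]
83.5 [ 0.584  0.694 -0.704  1.703  0.536  0.946  1.129]
-96.5 [ 0.156  0.603 -0.058  1.727  0.045  0.812 -1.607]
12.1 [ 0.457  0.647 -0.504  1.71   0.385  0.885  0.003]
-167.9 [-0.166  0.647  0.421  1.745 -0.343  0.823 -2.514]
```

View pics/k_top.png

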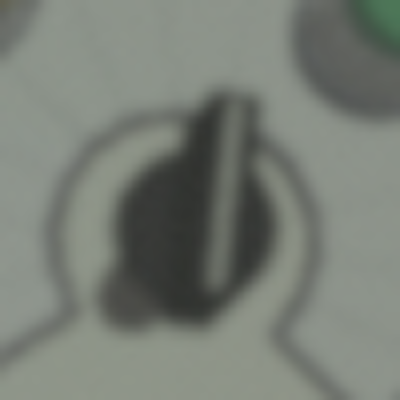

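View pics/k_side.png

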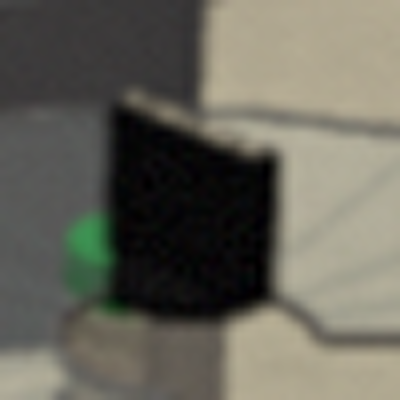

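Measurements, all in mm:

| Item | Position | Check |
|---|---|---|
| Carousel axis | (594, -129) | Circle fitted through the caps has R = 110.04, as specified |
| Mark | 171.5° | 156 from the axis |
| Blue jar | 242.9° | Needs a -71.4° turn |
| Knob bar | -6° | |
| Pan | about (513, 256) | |

Next I'll grip the knob.

```bash
cat >> h.py <<'E'
def R(deg):
    yaw=np.radians(deg);x=np.array([0,0,-1.]);y=np.array([np.cos(yaw),np.sin(yaw),0]);return np.c_[x,y,np.cross(x,y)]
E
python3 - <<'E'
from h import *
from bench import manip
manip.move_pose([594.2,-129,255],R(83.8))
print(manip.current_time(),np.round(manip.current_joints(),3))
c=manip.read_camera("wrist"); cv2.imwrite("pics/w1.png",c["pixels"][...,::-1]); np.savez("w1.npz",**c)
E
```

```text
2.225 [ 0.607  0.586 -0.734  1.622  0.428  1.102  1.219]
```

View pics/w1.png

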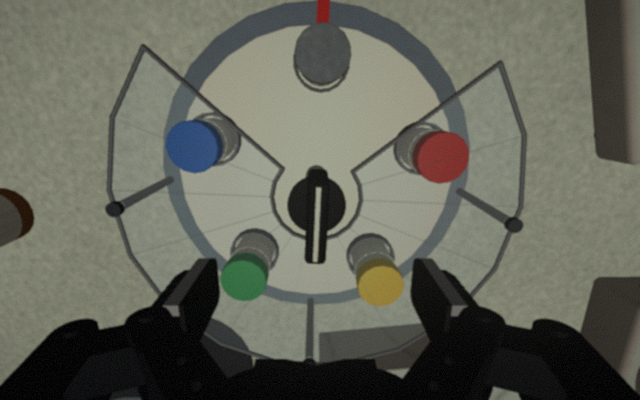

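The wrist view shows the bar upright at column 316, midway between the fingers (about 315). The bar is aligned to within about 1°, with the blue cap at (192,146). I'll descend, grip and turn in stages.

Run:
```python
from h import *
from bench import manip
st=manip.line_to([594.2,-129,168],speed=120,f_stop=10)
print("stop",st,manip.current_eef_pos())
if not st:
    manip.grasp(40); print("w",manip.current_gripper_width(),manip.current_wrist_force())
    q=np.array(manip.current_joints())
    q[6]-=np.radians(15); manip.move_joints(q)
    print(manip.current_time(),manip.current_eef_rot().round(3).tolist(),manip.current_eef_pos(),manip.current_wrist_force(),manip.current_moment())
    c=manip.read_camera("top"); cv2.imwrite("pics/t2.png",c["pixels"][...,::-1]); np.savez("t2.npz",**c)
```

```text
stop False [ 594.56633074 -128.9905394   168.64755643]
w 13.48113084952501 [-1.50387504  0.38509564  5.82754914]
4.2 [[0.0, 0.357, 0.934], [-0.0, 0.934, -0.357], [-1.0, -0.0, 0.0]] [ 594.20589015 -128.92172598  168.18168363] [-1.32351429  1.06568503  3.410843  ] [0.18699131 0.15680516 0.05550215]
```

View pics/t2.png

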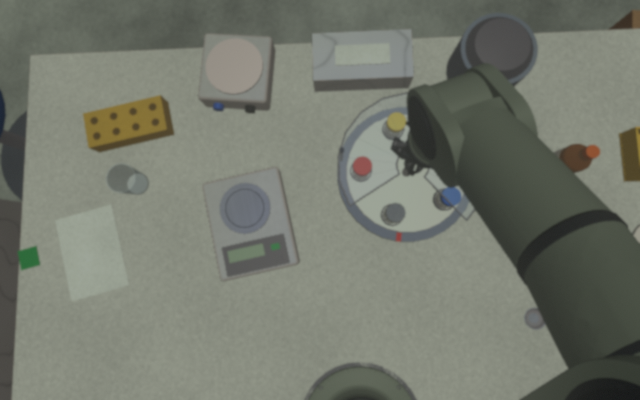

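The carousel follows: blue has moved to (450,197) and grey to (394,213), both in the right direction. I'll finish the turn.

Run:
```python
from h import *
from bench import manip
q=np.array(manip.current_joints())
for d in (19,19,18.5):
    q[6]-=np.radians(d); manip.move_joints(q)
manip.wait(0.2)
r=manip.current_eef_rot(); print(manip.current_time(),np.degrees(np.arctan2(r[1][1],r[0][1])),manip.current_moment())
c=manip.read_camera("top"); cv2.imwrite("pics/t3.png",c["pixels"][...,::-1]); np.savez("t3.npz",**c)
c=manip.read_camera("side"); cv2.imwrite("pics/s3.png",c["pixels"][...,::-1]); np.savez("s3.npz",**c)
for n,roi in(("t3",(340,90,480,250)),("s3",(270,120,440,250))):
    p,K,T=load(n); h=cv2.cvtColor(p,cv2.COLOR_RGB2HSV); H,S=[h[...,i].astype(int) for i in range(2)]
    cc,_=comps((abs(H-112)<10)&(S>85),roi,30); print(cc)
    for a,b in cc:
        P=onz(K,T,(a[0]+(a[2]-1)/2,a[1]+(a[3]-1)/2),99 if n=="t3" else 92); d=P[:2]-[594.1,-128.8]; print(n,P.round(1),np.hypot(*d),np.degrees(np.arctan2(d[1],d[0])))
```

```text
5.7167 12.838559672151272 [ 0.54022573 -0.87507452  0.03628432]
[([399, 207, 19, 18, 264], [408.3, 215.2])]
t3 [ 484.  -117.7   99. ] 110.6735398122284 174.24742854441172
[([388, 183, 21, 17, 301], [397.4, 190.6])]
s3 [ 483.1 -118.4   92. ] 111.48180885887697 174.66227935702435
```

View pics/t3.png

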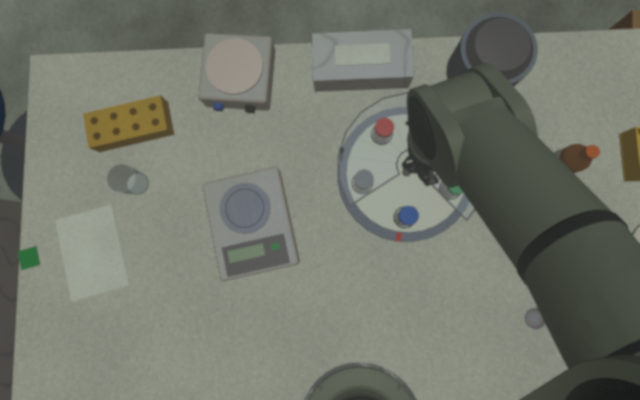

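View pics/s3.png

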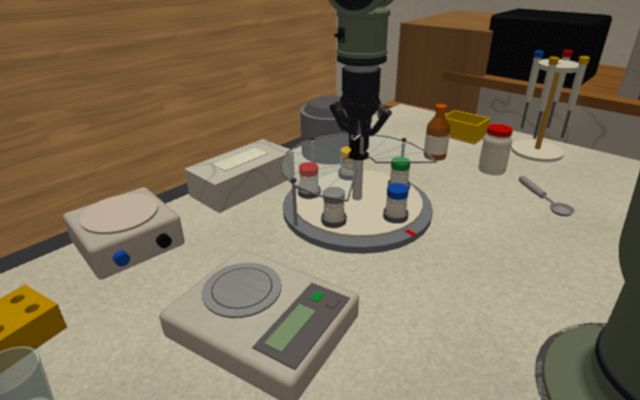

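Run:
```python
from h import *
from bench import manip
q=np.array(manip.current_joints()); q[6]-=np.radians(3); manip.move_joints(q); manip.wait(0.2)
manip.open(); p=manip.current_eef_pos()
manip.line_to([p[0],p[1],270],speed=150)
manip.move_pose([485.5,-114,240],R(-8.5))
print(manip.current_time(),np.round(manip.current_joints(),2))
for n in("top","side","wrist"):
    c=manip.read_camera(n); cv2.imwrite(f"pics/{n}4.png",c["pixels"][...,::-1]); np.savez(f"{n}4.npz",**c)
for n,roi in(("top4",(340,90,480,250)),("side4",(270,120,440,250)),("wrist4",(0,0,640,400))):
    p,K,T=load(n); h=cv2.cvtColor(p,cv2.COLOR_RGB2HSV); H,S=[h[...,i].astype(int) for i in range(2)]
    cc,_=comps((abs(H-112)<10)&(S>85),roi,30); print(cc)
    for a,b in cc:
        P=onz(K,T,(a[0]+(a[2]-1)/2,a[1]+(a[3]-1)/2),92 if n=="side4" else 99); d=P[:2]-[594.1,-128.8]; print(n,P.round(1),np.hypot(*d),np.degrees(np.arctan2(d[1],d[0])))
```

```text
8.3167 [ 0.66  0.42 -0.71  1.92  0.34  0.93 -0.36]
[([397, 206, 18, 19, 248], [405.1, 215.2])]
top4 [ 485.2 -112.2   99. ] 110.1060809808018 171.34635741049416
[([386, 184, 22, 17, 303], [395.7, 191.6])]
side4 [ 483.1 -113.    92. ] 112.15714105116317 171.90153265663565
[([288, 167, 52, 53, 2151], [313.8, 193.4])]
wrist4 [ 486.2 -110.9   99. ] 109.41923516269672 170.59689467670174
```

View pics/wrist4.png

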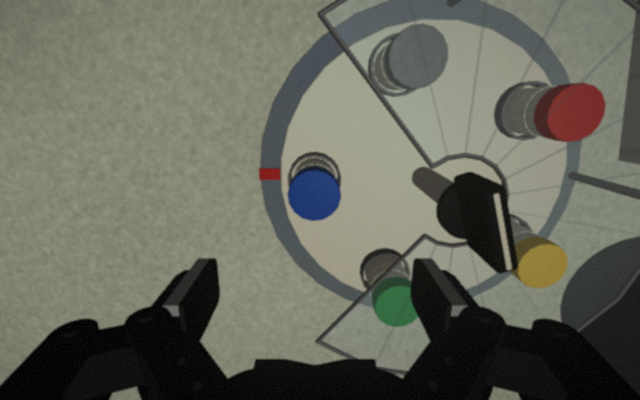

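View pics/side4.png

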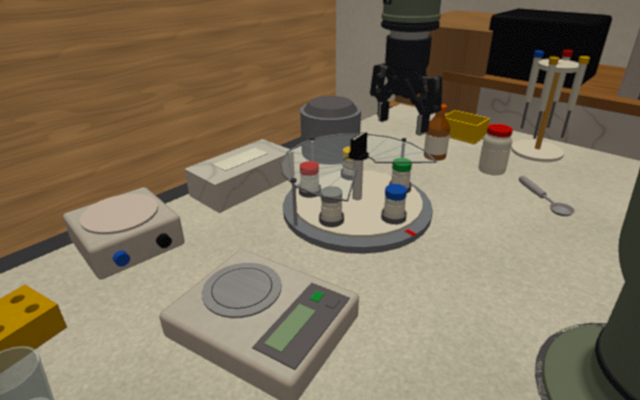

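The blue jar stands at the mark, at 171.3°. The three views put it at about (485,-112), agreeing to 2 mm. I'll pick it up with the jaws radial.

Run:
```python
from h import *
from bench import manip
manip.line_to([485,-112,140],R(-8.5),speed=150)
st=manip.line_to([485,-112,83],speed=80,f_stop=8)
print("stop",st,manip.current_eef_pos())
if not st:
    manip.grasp(40); w=manip.current_gripper_width(); print("w",w,manip.current_eef_pos())
    if 38<w<48:
        manip.line_to([485,-112,110],speed=60); 
        print(manip.current_gripper_width(),manip.current_wrist_force())
        manip.line_to([485,-112,230],speed=120)
        manip.wait(0.1); print(manip.current_gripper_width(),manip.current_wrist_force(),manip.current_eef_pos())
c=manip.read_camera("side"); cv2.imwrite("pics/s5.png",c["pixels"][...,::-1]); print(manip.current_time())
c=manip.read_camera("top"); np.savez("t5.npz",**c); cv2.imwrite("pics/t5.png",cv2.resize(c["pixels"][150:290,190:330,::-1],None,fx=4,fy=4))
```

```text
stop False [ 485.18116114 -111.93738074   83.20988639]
w 42.90248405268573 [ 485.21230325 -112.08181271   83.36321892]
43.00369008773938 [ 0.30018125  1.18406986 -2.12053815]
42.94989426539342 [-0.61125445  0.1324008  -1.47654857] [ 484.73316486 -111.89308403  229.36753031]
12.5167
```

View pics/s5.png

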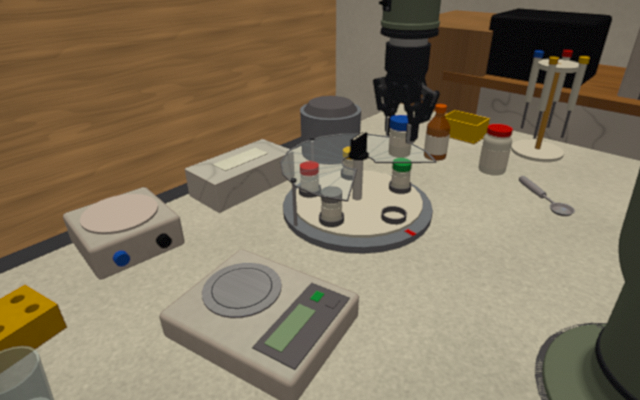

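View pics/t5.png

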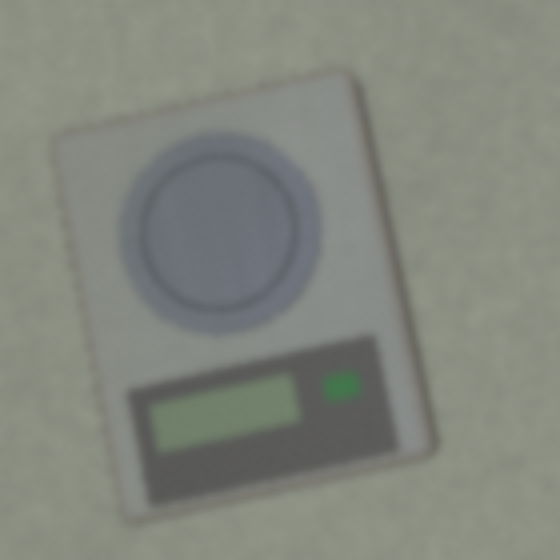

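The jar hangs upright in the gripper, with its cap at (399,122), and its cup at (394,214) is empty. The zoomed top view puts the pan centre at pixel (245,208), which is (513.6,254.5), against (513.3,257.6) from the side view. I'll use (513.5,256).

Run:
```python
from h import *
from bench import manip
manip.line_to([513.5,256,225],speed=170)
manip.line_to([513.5,256,140],speed=100)
manip.wait(0.3)
print(manip.current_eef_pos(),manip.current_gripper_width(),manip.current_wrist_force(),manip.current_time())
for n in("top","side"):
    c=manip.read_camera(n); cv2.imwrite(f"pics/{n}6.png",c["pixels"][...,::-1]); np.savez(f"{n}6.npz",**c)
```

```text
[513.6349953  256.02117729 140.3089751 ] 42.973273154583765 [ 5.57740600e-04  3.31709742e-01 -1.45439095e+00] 16.1917
```

View pics/side6.png

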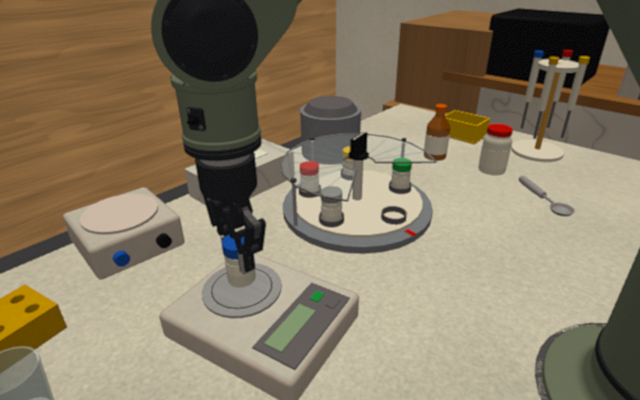

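The jar hangs upright just above the pan, with its foot at about (241,283) and the pan centre at (242,288). I'll lower it until it makes contact.

Run:
```python
from h import *
from bench import manip
st=manip.line_to([513.5,256,119],speed=20,f_stop=4)
print("stop",st,manip.current_eef_pos(),manip.current_wrist_force())
p=manip.current_eef_pos()
if st and 119<p[2]<130:
    manip.wait(0.2); manip.open(); manip.wait(0.2)
    print(manip.current_gripper_width())
    manip.line_to([p[0],p[1],250],speed=120)
    manip.move_pose([470,40,300],R(-8.5)); manip.wait(0.3)
print(manip.current_time())
for n in("top","side"):
    c=manip.read_camera(n); cv2.imwrite(f"pics/{n}7.png",c["pixels"][...,::-1]); np.savez(f"{n}7.npz",**c)
    p,K,T=load(n+"7"); h=cv2.cvtColor(p,cv2.COLOR_RGB2HSV); H,S=[h[...,i].astype(int) for i in range(2)]
    cc,_=comps((abs(H-112)<10)&(S>85),(200,170,290,300) if n=="top" else (190,200,300,320),30)
    for a,b in cc: print(n,a,onz(K,T,(a[0]+(a[2]-1)/2,a[1]+(a[3]-1)/2),140 if n=="top" else 133))
```

```text
stop True [513.57326433 256.08710844 124.38213481] [ 0.56323247 -1.55573231  9.09368957]
85.26453546985103
20.35
top [229, 196, 20, 19, 302] [513.59539532 254.02944598 140.        ]
side [223, 242, 30, 26, 644] [513.42696852 256.81950423 133.        ]
```

View pics/side7.png

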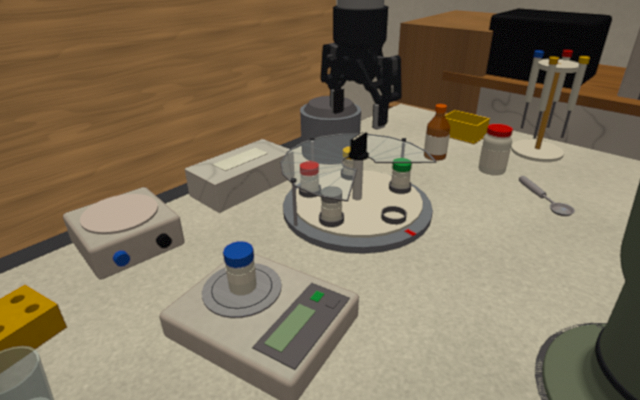

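View pics/top7.png

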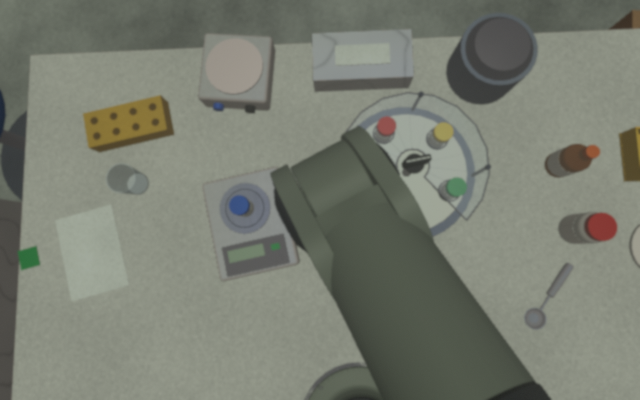

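The jar stands upright mid-pan, with its cap at (239,205) in the top view and (238,254) in the side view. The gripper is clear and nothing touches it.

```bash
python3 -c "
from bench import manip
manip.close_job()"
```

```text
the job is handed in; nothing more can be done
```

The blue-capped jar is standing upright near the middle of the balance pan, and the job was handed in at about 20 s of the 51 s allowed.

- **Turning:** I gripped the knob and turned the carousel about 74°. The first turn stopped 3° short, so I added 3° more. The jar then stood at 171.3° against 171.5° for the mark, and the three camera views agreed to about 2 mm.
- **Moving the jar:** I gripped it with the jaws in line with the carousel's axis (43 mm opening, no slip seen) and lifted it out through the gap. I lowered it at 20 mm/s until it touched at TCP height 124.4 mm, where 124.3 mm was expected, then released it.
- **Final check:** The jar's centre measured about (513.5, 255.5) mm, which matches the measured pan centre to about 2 mm. The gripper was clear of everything.
- **Disagreements:** The top and side cameras differed by about 3 mm in y for both the pan and the jar, within calibration error. One early colour-mask reading of the pan (y = 250) was poor, so I did not use it.

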